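Stir up the tumbling beads in the bowl

ROBOT

A 6-joint arm with a two-finger parallel gripper is mounted at the origin on a cart in front of the work surface, level with it; the furniture and walls round the work are solid. World frame = base frame: x ahead of the robot, y to its left, z up, the work surface at z = 0. Lengths are in m, angles in rad, forces in N, time in s.
With the tool pointing down it reaches from about 0.275 to 1 m from the base axis. Payload 8.4 kg.
Tool frame: the origin (TCP) lies on the centre line of the jaws, within the pads' length; the fingertips stand 17 mm ahead of it and the grasp point (between the pads) lies 2 mm behind it (bot.tcp_to_tips is the z of the fingertips in the tool frame, in m); z points along the fingers, y is the line along which they close (so a half turn about z gives the same grasp; the last joint's range is limited). The gripper opens to 85 mm and grips with 20 to 120 N. Pads are 22 mm wide; open, the fingers measure 114 mm over their backs; the gripper's body (76 mm by 85 mm) begins 54 mm behind the grasp point. The pads swing forward as they close: fully open they stand 13 mm farther back than shut.
Start: joints at [-1.294, 0.353, 1.633, -0, 1.155, -0.002], TCP at [0.172, -0.601, 0.248] pointing down, gripper open.
Joint ranges: [-2.63, 2.63], [-0.92, 2.1], [0.06, 2.66], [-1.3, 4.44], [0, 2.69], [-3.02, 3.02]. Speed limits (rad/s): [2.22, 2.22, 2.79, 3.14, 3.14, 3.14].

INTERFACE

Orientations are given as a unit quaternion [x, y, z, w].
In Python, from workcell import bot, hand, kinematics, get_obs, vision, hand_in gives the robot as it stands. The module is installed in compiled form; this text tells all that it offers. Calls block until the motion is done:
- bot.reach(position, orientation): joint-space move of the TCP to a pose.
- bot.servo_line(position, ori=None, velocity=0.15): straight line of the TCP; ori=None keeps the orientation; velocity is the mean speed in m/s.
- bot.goto_joints(angles): joint-space move.
- hand.move_gripper(opening, strength=None): finger opening in m; strength is the grip in N (None keeps the last); returns when the fingers have stopped.
- bot.dwell(seconds).
- kinematics.solve_ik(position, orientation): joint angles nearest the present ones, or None.
- get_obs(): the state.
- vision.read_camera(name): name is "scene" or "top" or "wrist"; returns a dict with "frame" (420x560x3 uint8, red, green, blue), "intrinsics" (3x3 intrinsics, pixels), "view" (4x4, takes a point from world to camera coordinates). Camera axes: x right, y down, z forward; pixel columns grow to the right and rows downward; lengths in m; the calibration is good to about 2 mm. The wrist camera is an equidistant fisheye: a pixel r from the principal point sees the ray r / f radians off the axis. A picture is of the moment at which its call begins. There is no depth.
A pose or a line that the arm cannot do raises bot.IKError and nothing moves.
- hand_in(): hands the job in; it is judged then, once.
The state is a dict: "time_s": time; "joint_pos": joint angles; "joint_vel": joint speeds; "joint_efforts": joint torques, N m; "position": TCP position; "orientation": TCP orientation; "wrist_force": force on the tool from outside, world axes, zero at the start; "ft_torque": the same for the moment, N m; "gripper_width": finger opening in m; "grip_force": force on a finger pad.
Only numpy, scipy, OpenCV 4.12 (cv2) and the standard library are available. Lean on these libraries where they do the work, as an engineer would, in place of code of your own. Each camera call takes 0.05 s, during which the arm holds its last target. There are 200 camera calls.

TASK

Take the stirring stick out of its tube by the wooden handle, put its foot down among the ceramic beads in the steel bowl and stir them round clockwise (seen from above) in wide circles, three full rounds or more, so that beads of both colours are shifted about. Keep all the beads in the bowl and your fingers off them, then slide the stick back down into its tube until its foot stands on the bench, and let go. Leave the oil bottle, white spool and wooden wedge alone.

Things in the scene. Friction and masses are not known exactly. Their poses are not given: they have to be found in the camera images.
- bowl: steel bowl fixed to the bench, 153 mm across, rim 71 mm up. Origin: centre of its underside; z up. Inner surface 5 mm up out to 32 mm from the axis, then 9 mm up at 36, 17 at 48, 38 at 60. At first the beads lie in its bottom within 40 mm of the axis, tops 27 mm up at most, orange at its own -y side, white at +y, none farther out than 23 mm along its x axis (either way)
- tube: grey machined tube (40 mm outside, about 30 mm bore, 68 mm tall) fixed upright on the bench, open at the top, with the bench as its floor; the stirring stick stands in it at the start. Origin: centre of its underside; z up
- stick: stirring stick, 190 mm long, 90 g: black foot 18 mm across and tall, lower edge chamfered 2 mm, 12 mm steel shaft with a tapered black collar 24 mm across 44 to 66 mm up, round wooden handle 26 mm across from 124 to 190 mm up. Origin: centre of the foot's underside; z along the stick to the handle. At first it stands loose in the tube, foot on the bench
- stick_grip (a point): the point on the stick's axis 155 mm above its foot, in the middle of the wooden handle: the place to grip
- orange0: orange ceramic tumbling bead, a ball 20 mm across, 15 g, loose in the bowl; rolls back to the bottom by itself. Pushed at half height it rolls away; a foot held more than about 8 mm above the bowl's floor presses it down and may jam. Origin: its centre
- orange1: orange ceramic tumbling bead, a ball 20 mm across, 15 g, loose in the bowl; rolls back to the bottom by itself. Pushed at half height it rolls away; a foot held more than about 8 mm above the bowl's floor presses it down and may jam. Origin: its centre
- orange2: orange ceramic tumbling bead, a ball 20 mm across, 15 g, loose in the bowl; rolls back to the bottom by itself. Pushed at half height it rolls away; a foot held more than about 8 mm above the bowl's floor presses it down and may jam. Origin: its centre
- white0: white ceramic tumbling bead, a ball 20 mm across, 15 g, loose in the bowl; rolls back to the bottom by itself. Pushed at half height it rolls away; a foot held more than about 8 mm above the bowl's floor presses it down and may jam. Origin: its centre
- white1: white ceramic tumbling bead, a ball 20 mm across, 15 g, loose in the bowl; rolls back to the bottom by itself. Pushed at half height it rolls away; a foot held more than about 8 mm above the bowl's floor presses it down and may jam. Origin: its centre
- white2: white ceramic tumbling bead, a ball 20 mm across, 15 g, loose in the bowl; rolls back to the bottom by itself. Pushed at half height it rolls away; a foot held more than about 8 mm above the bowl's floor presses it down and may jam. Origin: its centre
- oil_bottle: bystander: white oil bottle with a teal band and pointed spout, 47 mm across, 130 mm tall, loose. Origin: centre of its underside
- spool: bystander: white plastic solder spool standing on its flange, 52 mm across, 30 mm tall, loose. Origin: centre of its underside
- wood_wedge: bystander: wooden wedge, 34 x 100 x 26 mm, loose. Origin: centre of its underside
Mind the look-alikes: they are no part of the job. Leave any blue look-alike of the stick alone.

How it is judged:
By the outcome, as a careful person would: the job done as asked, in the order asked, and still so for the second after the job is handed in, with the robot touching nothing.
It also fails if it takes over 67 s, if anything falls off the work surface, if the arm or the gripper's body presses on something with over 40 N, if the wrist force passes 120 N, or if a joint passes its speed limit or range.

## Working session

There is one attempt and no reset: what is moved stays moved. The work goes in short steps, each a Python script; the robot and the scene stay as the last script left them, time stands still between calls to the robot, and variables do not carry over. Pictures are saved under pics/ and viewed, at most 10 in all, crops included, and the job is handed in when it is done.

```bash
mkdir -p pics; python3 - <<'E'
from workcell import *
import cv2,numpy as np
for n in("scene","top"):
    c=vision.read_camera(n); cv2.imwrite(f"pics/{n}0.png",c["frame"][:,:,::-1]); np.savez(f"{n}0.npz",**c)
    print(n,c["intrinsics"].tolist(),c["view"].round(4).tolist())
o=get_obs();print(o["time_s"],o["orientation"],bot.tcp_to_tips)
E
```

```text
scene [[494.8320417607252, 0.0, 283.38403093031764], [0.0, 494.8320417607252, 220.65012928517527], [0.0, 0.0, 1.0]] [[-0.8143, -0.5802, -0.0172, 0.4119], [-0.2632, 0.3956, -0.8799, 0.2073], [0.5173, -0.712, -0.4748, 0.775], [0.0, 0.0, 0.0, 1.0]]
top [[537.6645797377572, 0.0, 266.62577782621963], [0.0, 537.6645797377572, 217.52884757655673], [0.0, 0.0, 1.0]] [[-0.0181, -0.9997, -0.0147, 0.0348], [-0.9984, 0.0188, -0.053, 0.5069], [0.0533, 0.0138, -0.9985, 1.2336], [0.0, 0.0, 0.0, 1.0]]
0.1 [ 9.90297640e-01  1.38961095e-01 -9.17511890e-05 -6.24114680e-04] 0.017
```

View pics/scene0.png

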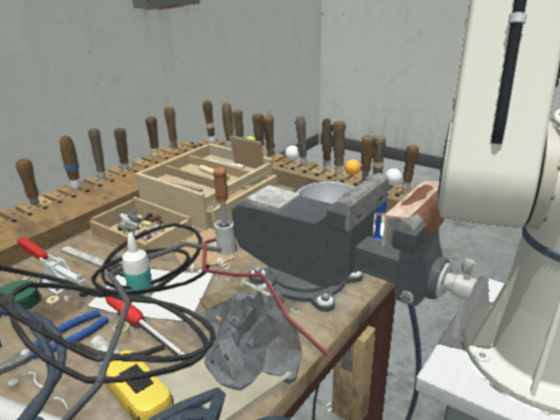

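View pics/top0.png

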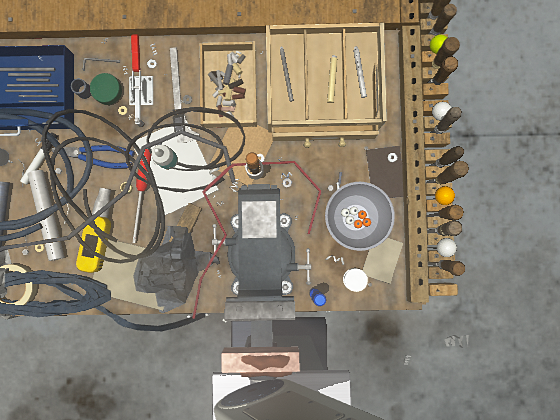

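```bash
python3 - <<'E'
import cv2,numpy as np
t=cv2.imread("pics/top0.png");s=cv2.imread("pics/scene0.png")
a=cv2.resize(t[130:270,220:420],None,fx=4,fy=4,interpolation=cv2.INTER_CUBIC);cv2.imwrite("pics/tc.png",a)
b=cv2.resize(s[150:290,190:390],None,fx=4,fy=4,interpolation=cv2.INTER_CUBIC);cv2.imwrite("pics/sc.png",b)
E
```

```text
(no output)
```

View pics/tc.png

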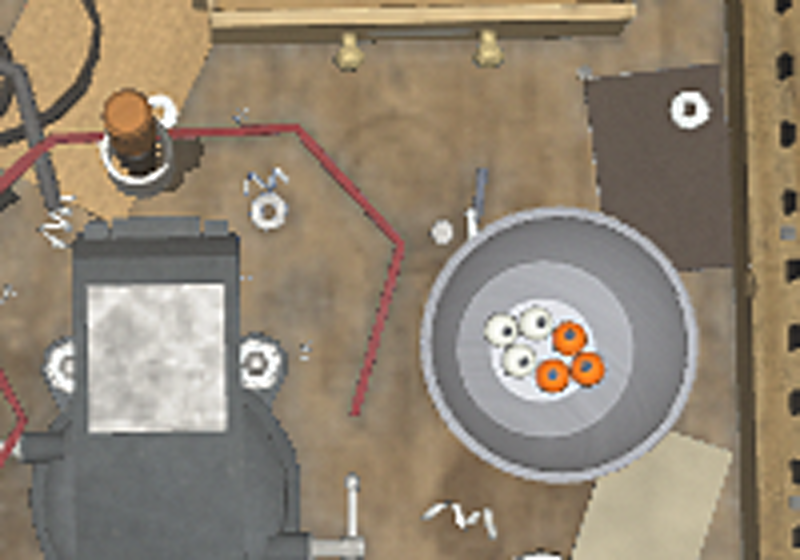

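View pics/sc.png

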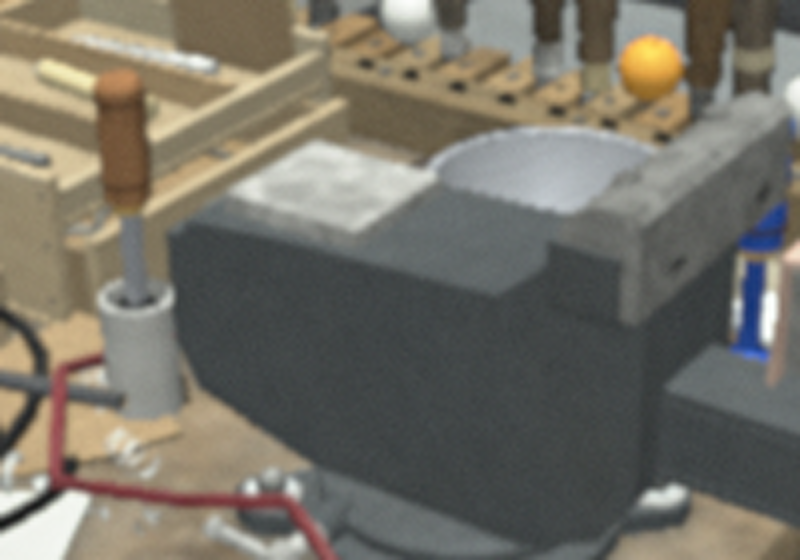

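```bash
cat > h.py <<'E'
import numpy as np
def ray(n,u,v,z):
    c=np.load(f"{n}0.npz");K=c["intrinsics"];V=c["view"];R=V[:3,:3];C=-R.T@V[:3,3]
    d=R.T@np.linalg.inv(K)@[u,v,1];return (C+d*(z-C[2])/d[2]).round(4)
T=lambda u,v,z:ray("top",220+(u+.5)/4-.5,130+(v+.5)/4-.5,z)
S=lambda u,v,z:ray("scene",190+(u+.5)/4-.5,150+(v+.5)/4-.5,z)
E
python3 - <<'E'
from h import *
print("tube",T(137,151,.068),S(138,296,.068))
print("handle",T(128,112,.19),S(121,80,.19), "neck",S(125,208,.124),S(127,295,.075))
print("bowl",T(559.5,345,.071),T(421,345,.071),T(698,345,.071),T(559.5,207,.071),T(559.5,483,.071))
for p in[(502,330),(536,322),(519,361),(569,337),(587,369),(552,375)]:print("bead",T(*p,.015))
print("vise corners z .13-.2",T(75,237,.15),T(238,237,.15),"sc",S(170,232,.15),S(345,232,.15))
print("spool",ray("top",355,280,.03),"bottle",ray("top",158,155,.1),"blue",ray("top",319,293,.1),"crate",T(215,10,.08),T(630,10,.08))
print("jaw",[ray("top",u,v,.2) for u,v in((226,297),(296,297))], [S(785,100,z) for z in(.15,.2)])
E
```

```text
tube [0.6171 0.0511 0.068 ] [0.617  0.0532 0.068 ]
handle [0.6189 0.0509 0.19  ] [0.6136 0.0559 0.19  ] neck [0.6117 0.0627 0.124 ] [0.6134 0.0649 0.075 ]
bowl [ 0.5042 -0.1805  0.071 ] [ 0.5057 -0.1042  0.071 ] [ 0.5028 -0.2567  0.071 ] [ 0.5807 -0.1826  0.071 ] [ 0.4282 -0.1784  0.071 ]
bead [ 0.5165 -0.1565  0.015 ]
bead [ 0.5208 -0.1762  0.015 ]
bead [ 0.4984 -0.1658  0.015 ]
bead [ 0.5117 -0.195   0.015 ]
bead [ 0.493  -0.2049  0.015 ]
bead [ 0.4899 -0.1846  0.015 ]
vise corners z .13-.2 [0.5608 0.081  0.15  ] [ 0.5592 -0.0034  0.15  ] sc [0.5403 0.1088 0.15  ] [0.4735 0.0645 0.15  ]
spool [ 0.3608 -0.1729  0.03  ] bottle [0.6438 0.2584 0.1   ] blue [ 0.339  -0.0849  0.1   ] crate [0.6931 0.0061 0.08  ] [ 0.6882 -0.2229  0.08  ]
jaw [array([0.3431, 0.1053, 0.2   ]), array([ 0.3408, -0.0318,  0.2   ])] [array([ 0.3725, -0.1843,  0.15  ]), array([ 0.3254, -0.0747,  0.2   ])]
```

```bash
python3 - <<'E'
from workcell import *
import cv2,numpy as np
Q=[1,0,0,0]
P=np.array([.617,.0525,.153])
def st(t):
    o=get_obs();print(t,round(o["time_s"],2),o["position"].round(4) if hasattr(o["position"],'round') else o["position"],np.round(o["wrist_force"],1),o["gripper_width"],o["grip_force"])
print([kinematics.solve_ik(p,Q) for p in([.617,.0525,.153],[.532,-.194,.17])])
p=np.array(get_obs()["position"])
bot.servo_line(p+[0,0,.15],velocity=.25)
bot.reach(P+[0,0,.23],Q);st("above")
bot.servo_line(P,velocity=.15);st("down")
hand.move_gripper(.02,80);st("grip")
bot.servo_line(P+[0,0,.135],velocity=.12);bot.dwell(.3);st("lift")
im=[]
for n in("scene","top"):
    c=vision.read_camera(n);im.append(c["frame"][:,:,::-1])
cv2.imwrite("pics/l.png",np.hstack([cv2.resize(im[0][70:270,150:283],None,fx=3,fy=3),cv2.resize(im[1][70:270,190:323],None,fx=3,fy=3)]))
E
```

```text
[array([ 8.24623081e-02,  4.45488068e-01,  1.72682633e+00, -4.44089210e-16,
        9.69278254e-01,  1.65325863e+00]), array([-3.52325177e-01,  3.50814865e-01,  1.83181520e+00, -4.44089210e-16,
        9.58962593e-01,  1.21847115e+00])]
above 3.63 [0.617  0.0518 0.383 ] [-0.2 -0.3 -0.1] 0.08499870315647118 0.0
down 5.32 [0.6175 0.0525 0.1539] [ 0.5 -0.2 -0.1] 0.0853445744682413 0.0
grip 5.91 [0.6172 0.0524 0.1534] [-0.8  0.4  4.4] 0.024238532038471747 78.46778154373169
lift 7.48 [0.6169 0.0525 0.2876] [ 0.3 -0.1 -0.9] 0.024351751796331547 78.4139084815979
```

View pics/l.png

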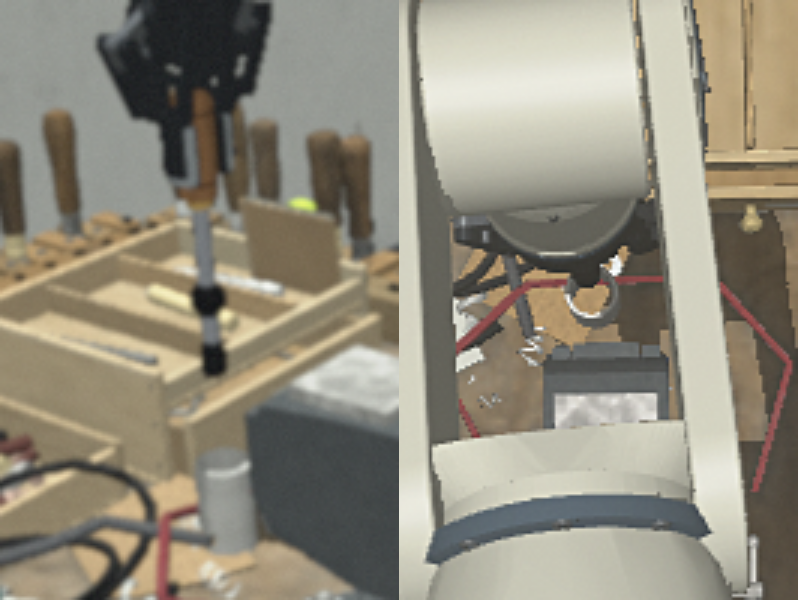

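```bash
python3 - <<'E'
from h import *
c=np.load("scene0.npz");K=c["intrinsics"];V=c["view"]
def pr(p):
    q=K@(V@np.r_[p,1])[:3];return (q[:2]/q[2]).round(1)
for p in([.617,.0525,.1345],[.617,.0525,.2585],[.627,.0525,.1345],[.617,.0625,.1345],[.617,.0525,.068]):print(p,pr(p), (pr(p)-[150,70])*3)
E
```

```text
[0.617, 0.0525, 0.1345] [221.9 194.4] [215.7 373.2]
[0.617, 0.0525, 0.2585] [216.9 135. ] [200.7 195. ]
[0.627, 0.0525, 0.1345] [218.2 193.2] [204.6 369.6]
[0.617, 0.0625, 0.1345] [218.6 196.2] [205.8 378.6]
[0.617, 0.0525, 0.068] [224.4 223.5] [223.2 460.5]
```

```bash
python3 - <<'E'
from workcell import *
import cv2,numpy as np
C=np.array([.5042,-.1805]);a0=np.arctan2(-.43,.90);OFF=.1535
def pt(R,a,z):return np.r_[C+R*np.array([np.cos(a),np.sin(a)]),z+OFF]
def st(t):
    o=get_obs();print(t,round(o["time_s"],2),np.round(o["position"],4),np.round(o["wrist_force"],1),round(o["gripper_width"],4))
bot.servo_line(pt(.031,a0,.134),velocity=.2);st("over")
bot.servo_line(pt(.031,a0,.035),velocity=.12)
bot.servo_line(pt(.031,a0,.0125),velocity=.05);st("in")
N=14
for k in range(1,int(4.2*N)+1):
    R=max(.026,.031-.002*k)
    bot.servo_line(pt(R,a0-2*np.pi*k/N,.010),velocity=.06)
    if k%7==0 or k<4: st(k)
p=np.array(get_obs()["position"]);c=vision.read_camera("top")
bot.servo_line(np.r_[p[:2],.134+OFF],velocity=.12);st("up")
d=vision.read_camera("top");e=vision.read_camera("scene")
cv2.imwrite("pics/s.png",np.hstack([cv2.resize(x["frame"][130:330,250:420,::-1],None,fx=2.3,fy=2.3) for x in(c,d)]))
cv2.imwrite("pics/s2.png",cv2.resize(e["frame"][20:300,170:430,::-1],None,fx=2,fy=2))
E
```

```text
over 9.03 [ 0.5324 -0.1932  0.2875] [ 1.   0.9 -0.2] 0.0243
in 10.61 [ 0.5321 -0.1938  0.1658] [ 0.6 -1.  -1.4] 0.0241
1 10.98 [ 0.522  -0.2035  0.1636] [-0.4  0.6 -1. ] 0.0239
2 11.34 [ 0.5099 -0.2069  0.1636] [-0.3 -0.7 -0.1] 0.0243
3 11.69 [ 0.4981 -0.2057  0.1635] [ 0.5  0.4 -0.3] 0.0245
7 13.06 [ 0.4814 -0.17    0.164 ] [ 2.5 -5.6  2.6] 0.0244
14 15.45 [ 0.5262 -0.1908  0.1631] [-4.1  6.8  3.1] 0.0243
21 17.84 [ 0.4822 -0.1712  0.1646] [ 1.3 -9.3  4.3] 0.0242
28 20.23 [ 0.5279 -0.1904  0.1637] [-1.6  7.4  4.5] 0.0244
35 22.62 [ 0.4825 -0.1698  0.1642] [ 4.3 -4.5  0.8] 0.0243
42 25.02 [ 0.5267 -0.1896  0.1633] [-5.6  9.9  5.2] 0.0244
49 27.41 [ 0.4829 -0.1706  0.1646] [ 3.7 -4.3  2.8] 0.0242
56 29.8 [ 0.5262 -0.1902  0.1629] [-3.8  7.4  4. ] 0.0246
up 31.72 [ 0.5093 -0.205   0.2867] [-0.4  0.3 -1.1] 0.0244
```

View pics/s.png

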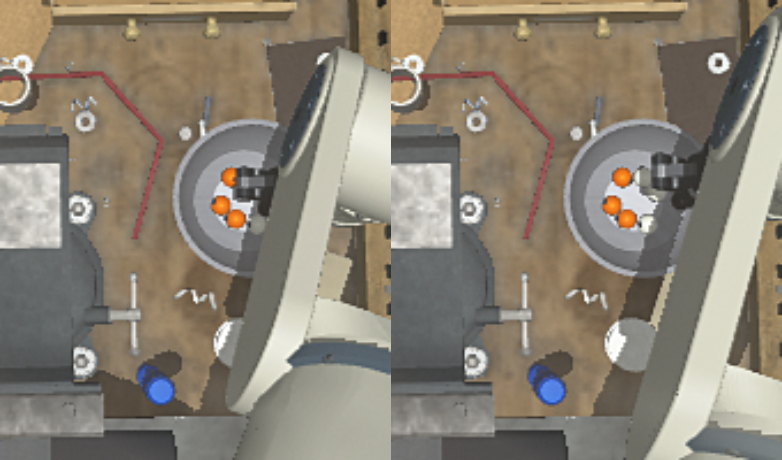

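View pics/s2.png

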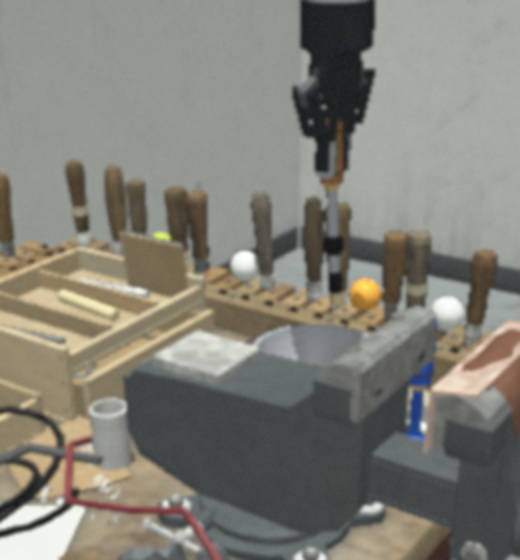

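```bash
python3 - <<'E'
from workcell import *
import cv2,numpy as np
bot.servo_line([.617,.0525,.2885],velocity=.2);bot.servo_line([.617,.0525,.2385],velocity=.12);bot.dwell(.3)
o=get_obs();print(o["time_s"],o["position"],o["wrist_force"])
e=vision.read_camera("scene")["frame"][:,:,::-1]
cv2.imwrite("pics/r.png",cv2.resize(e[120:270,170:290],None,fx=4,fy=4,interpolation=cv2.INTER_CUBIC))
c=np.load("scene0.npz");K=c["intrinsics"];V=c["view"]
for z in(.085,.0,.124+.085):
    q=K@(V@np.r_[o["position"][:2],z,1])[:3];print(z,(q[:2]/q[2]-[170,120])*4)
E
```

```text
34.225 [0.61734191 0.05255381 0.23919918] [ 0.13370816 -0.24818369 -0.1939134 ]
0.085 [214.4429622  384.76253313]
0.0 [226.31568863 525.50343608]
0.20900000000000002 [195.32808459 158.17219189]
```

View pics/r.png

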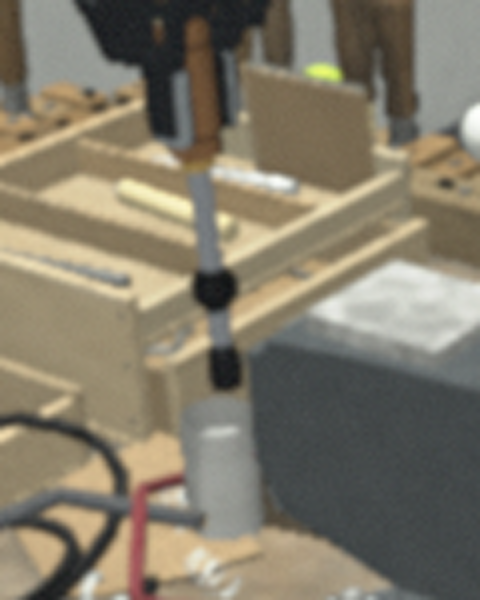

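```bash
python3 - <<'E'
from workcell import *
import cv2,numpy as np
from scipy.spatial.transform import Rotation as Ro
q=(Ro.from_euler('y',-.052)*Ro.from_quat([1,0,0,0])).as_quat()
bot.servo_line([.617,.0525,.2385],ori=q,velocity=.05);bot.dwell(.4)
o=get_obs();print(o["time_s"],o["position"],o["orientation"])
e=vision.read_camera("scene")["frame"][:,:,::-1]
cv2.imwrite("pics/r2.png",cv2.resize(e[120:270,170:290],None,fx=4,fy=4,interpolation=cv2.INTER_CUBIC))
E
```

```text
34.925 [0.61712105 0.05248004 0.23841826] [ 9.99666887e-01 -2.41476977e-05  2.58091853e-02  1.30794739e-05]
```

View pics/r2.png

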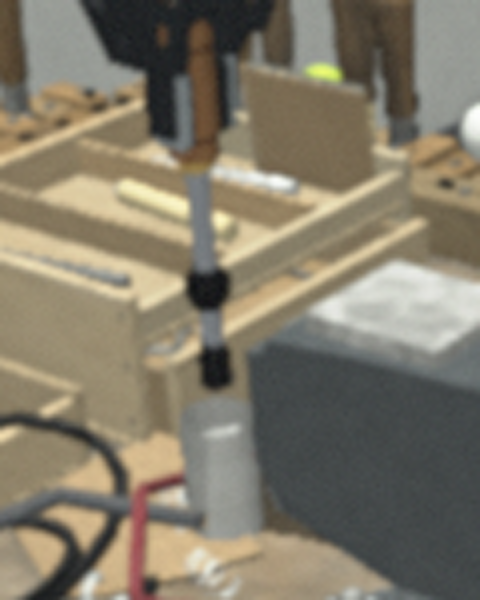

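```bash
python3 - <<'E'
from workcell import *
import numpy as np
for z in (.215,.2,.185,.175,.165,.158,.155,.1535,.152,.151):
    bot.servo_line([.617,.0525,z],velocity=.06)
    o=get_obs();f=np.array(o["wrist_force"]);print(z,round(o["time_s"],2),np.round(o["position"],4),f.round(1))
    if np.abs(f).max()>12 or (z<.1545 and f[2]>5):break
E
```

```text
0.215 35.52 [0.6168 0.0525 0.2146] [ 0.1  0.5 -1. ]
0.2 35.92 [0.6167 0.0525 0.1995] [-0.4 -0.1 -0.9]
0.185 36.32 [0.6167 0.0525 0.1844] [ 0.8  0.  -0.8]
0.175 36.63 [0.6166 0.0525 0.1744] [ 0.5 -0.8 -0.4]
0.165 36.95 [0.6171 0.0523 0.1646] [ 0.9 -2.5 -1.5]
0.158 37.22 [0.6171 0.0523 0.1576] [ 2.1 -1.8 -2.4]
0.155 37.47 [0.6171 0.0524 0.1549] [ 2.7 -1.7 -2.9]
0.1535 37.72 [0.6172 0.0525 0.1536] [ 3.3 -2.4 -0.6]
0.152 37.97 [0.6172 0.0525 0.1521] [ 3.  -2.6  0.1]
0.151 38.22 [0.6171 0.0525 0.1511] [ 2.9 -3.2  0.3]
```

```bash
python3 - <<'E'
from workcell import *
import cv2,numpy as np
for z in np.arange(.150,.1445,-.001):
    bot.servo_line([.617,.0525,z],velocity=.04)
    o=get_obs();f=np.array(o["wrist_force"]);print(round(z,4),round(o["time_s"],2),f.round(1))
    if f[2]>4 or np.abs(f).max()>15:break
hand.move_gripper(.04);bot.dwell(.3);hand.move_gripper(.085)
p=np.array(get_obs()["position"])
bot.servo_line(p+[0,0,.20],velocity=.15)
bot.reach([.35,.30,.42],[1,0,0,0]);bot.dwell(.3)
s=vision.read_camera("scene")["frame"];t=vision.read_camera("top")["frame"]
print(get_obs()["time_s"])
cv2.imwrite("pics/f.png",np.hstack([cv2.resize(s[150:290,190:290],None,fx=4,fy=4),cv2.resize(t[130:270,300:400],None,fx=4,fy=4)])[:,:,::-1])
E
```

```text
0.15 38.47 [ 2.7 -2.2  6.1]
42.85
```

View pics/f.png

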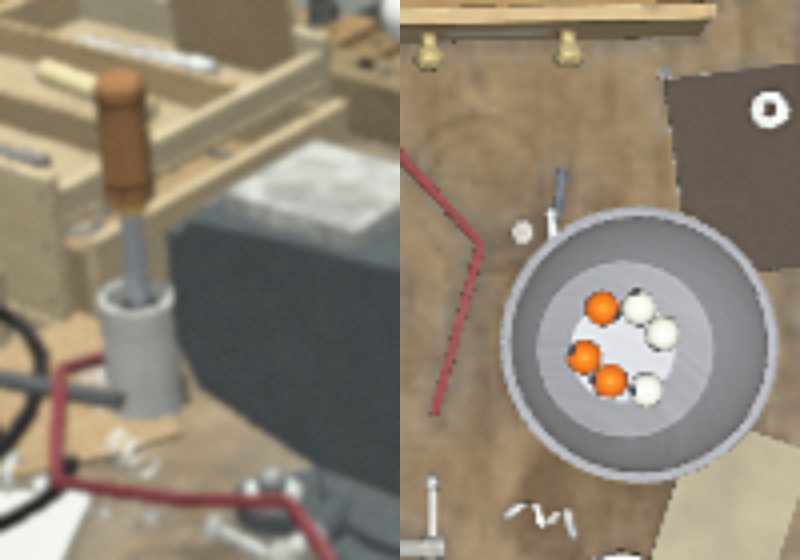

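The final picture shows the stick standing fully down in the tube, with its handle top at about (122, 78), the same as at the start. All six beads are in the bowl and have moved.

```bash
python3 -c "
from workcell import *
print(hand_in())"
```

```text
the job is handed in; nothing more can be done
None
```

The job is handed in at about 43 s: the beads were stirred clockwise for just over four rounds, all six stayed in the bowl with both colours moved, and the stick is back in its tube, foot on the bench and released.

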